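# Trace the joint of a plaster mould with the stylus

## Robot

A 6-joint arm with a two-finger parallel gripper is mounted at the origin on the work surface. World frame = base frame: x ahead of the robot, y to its left, z up, the work surface at z = 0. Lengths are in m, angles in rad, forces in N, time in s.
With the tool pointing down it reaches from about 0.325 to 0.875 m from the base axis. Payload 4.4 kg.
Tool frame: the origin (TCP) lies at the very end of the fingers, on their centre line; the grasp point (between the pads) lies 19 mm behind it (r.hold_point_z is the x of the grasp point in the tool frame, in m); x points along the fingers, z is the direction in which the jaws open and shut, and the axes are right-handed (so a half turn about x gives the same grasp; the last joint's range is limited). The gripper opens to 85 mm and grips with 20 to 120 N. Pads are 22 mm wide; open, the fingers measure 114 mm over their backs; the gripper's body (76 mm by 85 mm) begins 54 mm behind the grasp point. The pads swing forward as they close: fully open they stand 13 mm farther back than shut.
Start: joints at [1.129, 0.207, 1.542, -0, 1.393, -0.15], TCP at [0.165, 0.551, 0.231] pointing down, gripper open.
Joint ranges: [-2.73, 2.73], [-0.86, 2.22], [0.23, 2.46], [-1.11, 4.25], [0.08, 2.63], [-2.82, 2.82]. Speed limits (rad/s): [2.79, 2.79, 3.14, 3.14, 3.14, 3.14].

## Interface

Orientations are given as a unit quaternion [x, y, z, w].
In Python, from bench import r gives the robot as it stands.
- The arm moves only by the shell command python3 -m handwheel 'ROWS' [FORCE]. ROWS is JSON, a list that holds one entry, the list of rows, each a list of 7 numbers: the shift along the tool's x, y, z in m, then the turn, a rotation vector about the tool's x, y, z in rad, then the opening, from 0 (shut) to 1 (fully open). A call has 1 to 12 rows; each row is the pose to reach, as a shift and turn from the pose measured when the call began, along the tool's axes at that moment; what a row does not reach only later rows make up. A row lasts 1/12 s, in which the tool goes at most 41.7 mm and 7.16 degrees, less where a joint would pass 70% of its speed; a pose out of reach is approached as far as the arm can. A call with a gripper value outside its range is refused whole. The fingers move at their own pace and stop on an object; FORCE is the grip in N (left out, the last holds). Time passes only in rows, so rows that repeat a pose let the fingers close. It gives the time, the measured TCP pose, the force and the opening at its end, in the units of the state.
- r.get_state(): the state, without advancing time (a new reading comes with each control period).
- r.snapshot(name): name is "side" or "top"; returns a dict with "color" (420x560x3 uint8, red, green, blue), "depth" (420x560 float32, m along the optical axis (not along the pixel's ray), 0 where there is no reading), "mtx" (3x3 intrinsics, pixels), "extrinsics" (4x4, takes a point from camera to world coordinates). Camera axes: x right, y down, z forward; pixel columns grow to the right and rows downward; lengths in m; the calibration is good to about 2 mm. A picture is of the moment at which its call begins.
- r.close_job(): hands the job in, once; it reports no verdict.
The state is a dict: "time": time; "qpos": joint angles; "qd": joint speeds; "effort": joint torques, N m; "eef_pos": TCP position; "ee_rot": TCP orientation; "ft_force": force on the tool from outside, world axes, zero at the start; "wrist_torque": the same for the moment, N m; "gripper_width": opening from 0.0 (shut) to 1.0 (fully open).
Only numpy, scipy, OpenCV 4.12 (cv2) and the standard library are available. Lean on these libraries where they do the work, as an engineer would, in place of code of your own. Each camera call takes 0.05 s, during which the arm holds its last target.

## Task

Take the square-handled stylus out of its stand, lower its tip into the joint groove of the two-part plaster mould at the end with the two steel pins, and draw it slowly (about 3 cm a second) along to the other end. Keep the tip down in the groove all the way, lift it out only at the ends, and otherwise carry it well clear above the mould. Then put the stylus back upright in its own stand, fully home, and let go; leave the brush, the study model and the jar alone.

Things in the scene. Friction and masses are not known exactly. Their poses are not given: they have to be found in the camera images.
- stylus: Loose upright stylus, 114 mm long, 60 g; origin at the very tip (its lower end), z up along it. Steel shank 6 mm thick to 50 mm, round guard disc 32 mm wide from 50 to 54 mm, grey square handle 16 x 16 mm (flats along its x and y) from 54 to 114 mm. It starts in its stand, disc resting on the stand's top, tip hidden in the hole.
- stylus_grip (a point): Centre of the stylus's square handle, 84 mm above its tip, same axes as the stylus: the place to grip.
- stand: The stylus's stand: fixed black block 60 x 60 mm, 58 mm high, with a square hole 20 x 20 mm down its middle. Origin at the centre of its underside, z up. With the stylus fully home the disc lies on the top and the tip is 8 mm above the origin. A second stand just like it holds the brush.
- mould: Fixed plaster mould, 150 (x) x 80 (y) x 40 mm high; origin at the centre of its underside. The joint groove runs straight along x at y = 0, full length, ends open: 24 mm wide at the top, 8 mm at its flat floor at z = 30 mm. Two steel pins 14 mm wide, 12 mm high stand on top at x = -60, y = +/-28 mm: the start end. Trace from about x = -60 to +60 mm.
- brush: Bystander: small round-handled brush, 122 mm long, standing bristles up in the second black stand; origin at its lower end.
- model: Bystander: loose one-piece plaster study model 140 x 80 mm, 34 mm high, without a groove, with an arch of small teeth 12 mm high; origin at the centre of its underside.
- jar: Bystander: small amber jar with a black cap, 40 mm in diameter, 42 mm high; origin at the centre of its underside.

How it is judged:
By the outcome, as a careful person would: the job done as asked, in the order asked, and still so for the second after the job is handed in, with the robot touching nothing.
It also fails if it takes over 58 s, if anything falls off the work surface, if the arm or the gripper's body presses on something with over 40 N, if the wrist force passes 120 N, or if a joint passes its speed limit or range.

## Working session

There is one attempt and no reset: what is moved stays moved. The work goes in short steps, Python scripts to look and compute and a shell command to move; the robot and the scene stay as the last step left them, time stands still between calls to the robot, and variables do not carry over. Pictures are saved under pics/ and viewed, and the job is handed in when it is done.

```bash
ls; mkdir -p pics; python3 - <<'E'
from bench import r
import cv2
print(r.get_state(), r.hold_point_z)
for n in("side","top"):
    s=r.snapshot(n); cv2.imwrite(f"pics/{n}0.png",s["color"][:,:,::-1]); print(n,s["mtx"].round(1).tolist(),s["extrinsics"].round(4).tolist())
E
```

```text
pics
{'time': 0.0, 'qpos': array([ 1.12849550e+00,  2.07442439e-01,  1.54296675e+00, -1.88131385e-06,
        1.39350463e+00, -1.50512228e-01]), 'qd': array([ 0.0005077 , -0.00196354,  0.00040821, -0.00156417, -0.00125533,
       -0.00067867]), 'effort': array([ 6.95474364e-05, -3.83053994e+01, -2.91586697e+01, -4.76559817e-04,
        1.06050388e-02, -8.69443141e-06]), 'eef_pos': array([0.16509516, 0.54999144, 0.23010696]), 'ee_rot': array([-0.42238538,  0.56810051,  0.42161324,  0.56665216]), 'ft_force': array([ 0.01176443,  0.25994535, -0.176063  ]), 'wrist_torque': array([ 0.03762218, -0.00245048, -0.03550554]), 'gripper_width': 1.0005611509665575} -0.0187
side [[535.2, 0.0, 277.2], [0.0, 535.2, 212.5], [0.0, 0.0, 1.0]] [[0.8931, -0.2393, 0.3808, 0.2647], [-0.4494, -0.5105, 0.7331, -0.5762], [0.019, -0.8259, -0.5635, 0.5328], [0.0, 0.0, 0.0, 1.0]]
top [[382.8, 0.0, 284.5], [0.0, 382.8, 212.2], [0.0, 0.0, 1.0]] [[0.0271, -0.9938, 0.1075, 0.4694], [-0.9996, -0.0269, 0.0035, 0.0094], [-0.0006, -0.1075, -0.9942, 0.7286], [0.0, 0.0, 0.0, 1.0]]
```

View pics/side0.png

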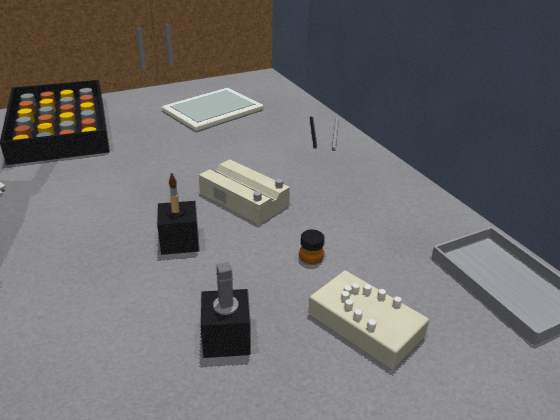

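View pics/top0.png

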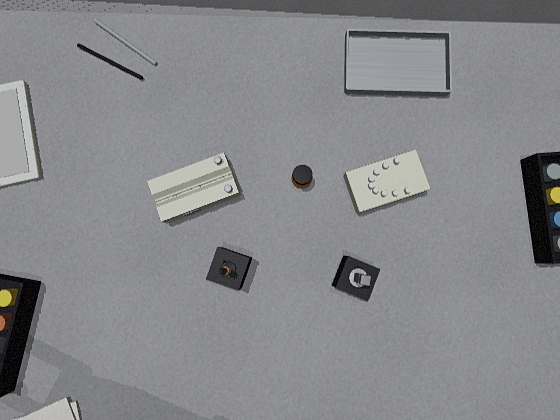

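The side view shows the square-handled stylus at about (225,290) in the near stand. The mould is at (243,190) with its pins at (279,184) and (257,196). In the top view the stylus stand is at (356,278), the mould at (194,187) and its pins at (218,160) and (228,188). Next I'll measure them.

```bash
cat > h.py <<'E'
import numpy as np, cv2
from bench import r
def pts(s):
    K=s["mtx"];d=s["depth"];v,u=np.mgrid[0:d.shape[0],0:d.shape[1]]
    P=np.stack([(u-K[0,2])/K[0,0]*d,(v-K[1,2])/K[1,1]*d,d],-1)
    E=s["extrinsics"];W=P@E[:3,:3].T+E[:3,3];W[d<=0]=np.nan
    return W
def ray(s,uv,z):
    K=s["mtx"];E=s["extrinsics"];uv=np.atleast_2d(uv).astype(float)
    d=np.c_[(uv[:,0]-K[0,2])/K[0,0],(uv[:,1]-K[1,2])/K[1,1],np.ones(len(uv))]@E[:3,:3].T
    return E[:3,3]+d*((z-E[2,3])/d[:,2])[:,None]
def rect(P):
    (c,wh,a)=cv2.minAreaRect((P[:,:2]*1000).astype(np.float32)); return np.round(c,1),np.round(wh,1),round(a,2)
E
python3 - <<'E'
from h import *
for n,box in(("top",dict(mould=(140,145,250,228),sty=(325,245,390,305),brush=(200,240,260,295))),("side",dict(mould=(190,155,295,225),sty=(195,255,260,360),brush=(150,165,205,255)))):
    s=r.snapshot(n);W=pts(s)
    for k,(a,b,c,d) in box.items():
        w=W[b:d,a:c].reshape(-1,3);col=s["color"][b:d,a:c].reshape(-1,3)
        ok=np.isfinite(w[:,2]);w=w[ok];col=col[ok]
        print(n,k,"hist z(mm)",np.histogram(w[:,2]*1000,bins=range(-4,136,4))[0].tolist())
        if k=="mould":
            print(" top",rect(w[(w[:,2]>.034)&(w[:,2]<.045)]))
            q=w[w[:,2]>.047];print(" pins",len(q))
            if len(q)>5:
                _,l,ce=cv2.kmeans((q[:,:2]*1000).astype(np.float32),2,None,(3,50,.01),5,cv2.KMEANS_PP_CENTERS);print(ce.round(1))
        if k in("sty","brush"):
            for lo,hi in((.05,.06),(.062,.07),(.08,.112),(.118,.128)):
                q=w[(w[:,2]>lo)&(w[:,2]<hi)]
                if len(q)>4: print("  ",lo,hi,len(q),rect(q),q.mean(0).round(4))
E
python3 - <<'E'
import cv2
a=cv2.imread('pics/top0.png')[240:310,320:400];b=cv2.imread('pics/side0.png')[255:360,190:270];m=cv2.imread('pics/top0.png')[145:230,140:250]
import numpy as np
f=lambda i:cv2.resize(i,(380,420),interpolation=cv2.INTER_NEAREST)
cv2.imwrite('pics/crop1.png',np.hstack([f(a),f(b)]))
E
```

```text
top mould hist z(mm) [2884, 2336, 37, 31, 40, 35, 42, 55, 497, 365, 1630, 1037, 11, 55, 35, 0, 0, 0, 0, 0, 0, 0, 0, 0, 0, 0, 0, 0, 0, 0, 0, 0, 0, 0]
 top (array([586.4, 181.2]), array([ 80.8, 149.9]), 22.45)
 pins 94
[[634.6 136.2]
 [583.  115.1]]
top sty hist z(mm) [1086, 1427, 15, 10, 12, 10, 10, 11, 10, 10, 11, 15, 11, 12, 37, 837, 177, 11, 3, 6, 4, 6, 6, 3, 3, 6, 4, 4, 10, 4, 10, 92, 7, 0]
   0.05 0.06 881 (array([ 430.5, -117.6]), array([60.7, 59.9]), 69.25) [ 0.4304 -0.1161  0.058 ]
   0.062 0.07 85 (array([ 432.3, -115.2]), array([25.4, 30.2]), 78.68) [ 0.4333 -0.1134  0.0633]
   0.08 0.112 42 (array([ 436. , -113.7]), array([10.2, 20.7]), 41.11) [ 0.4339 -0.1105  0.0972]
   0.118 0.128 105 (array([ 431.7, -117.2]), array([16.1, 15.5]), 89.97) [ 0.4319 -0.117   0.122 ]
top brush hist z(mm) [1002, 958, 9, 8, 9, 8, 10, 10, 5, 11, 8, 10, 11, 8, 59, 919, 162, 6, 2, 1, 4, 3, 2, 3, 10, 3, 2, 0, 1, 9, 12, 13, 7, 2]
   0.05 0.06 980 (array([441. , 108.4]), array([60.3, 60.1]), 72.55) [0.4413 0.1081 0.0579]
   0.062 0.07 62 (array([440.4,  98.4]), array([25.2, 42.7]), 10.03) [0.4392 0.
[... 849 characters left out ...]
431.1, -119.7]), array([12.5, 22.4]), 47.77) [ 0.432  -0.1222  0.0964]
   0.118 0.128 136 (array([ 433.8, -116.1]), array([18.5, 15.7]), 86.94) [ 0.4334 -0.118   0.1211]
side brush hist z(mm) [1764, 947, 89, 83, 90, 91, 93, 85, 96, 90, 100, 93, 88, 80, 104, 663, 109, 16, 16, 18, 17, 16, 18, 21, 17, 14, 13, 19, 16, 16, 20, 15, 7, 3]
   0.05 0.06 800 (array([443.3, 109. ]), array([64.7, 59.9]), 72.57) [0.4414 0.1022 0.0569]
   0.062 0.07 54 (array([440.5, 104.5]), array([16.2, 24. ]), 84.37) [0.4404 0.1048 0.0647]
   0.08 0.112 134 (array([441.2, 106. ]), array([ 8.2, 11.9]), 84.84) [0.4408 0.1054 0.0955]
   0.118 0.128 32 (array([441.7, 107.1]), array([6. , 7.5]), 77.9) [0.4413 0.1071 0.1218]
```

View pics/crop1.png

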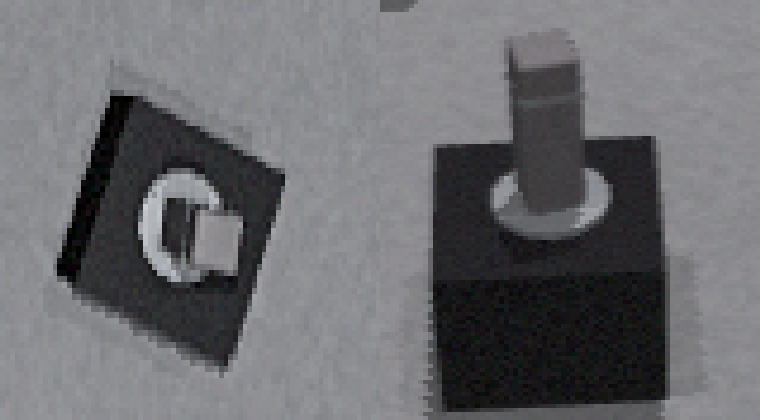

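```bash
python3 - <<'E'
from h import *
from scipy.spatial.transform import Rotation as R
st=r.get_state();print("axes cols x,y,z:\n",R.from_quat(st["ee_rot"]).as_matrix().round(3))
for n,bm,bs in(("top",(140,145,250,228),(325,245,390,305)),("side",(196,155,295,225),(195,255,260,360))):
    s=r.snapshot(n);W=pts(s);Z=W[...,2]
    C=s["color"].astype(int)
    a,b,c,d=bm;w=W[b:d,a:c].reshape(-1,3);cc=C[b:d,a:c].reshape(-1,3)
    t=w[(w[:,2]>.036)&(w[:,2]<.043)];  print(n,"mould top",rect(t))
    c0,_,_=rect(t)
    th=np.deg2rad(112.3);ex=np.array([np.cos(th),np.sin(th)]);ey=np.array([-ex[1],ex[0]])
    L=(w[:,:2]*1000-np.array([586.4,181.2]));x=L@ex;y=L@ey;z=w[:,2]*1000
    for x0 in range(-70,70,20):
        m=(x>x0)&(x<x0+20)&(abs(y)<14)
        print("  x",x0,"z by y",[round(float(np.median(z[m&(y>k)&(y<=k+2)])),1) if (m&(y>k)&(y<=k+2)).any() else None for k in range(-14,14,2)])
    m=(Z>.046)&(Z<.056);M=np.zeros(Z.shape,np.uint8);M[b:d,a:c]=(m[b:d,a:c]*255)
    k,l,stt,ce=cv2.connectedComponentsWithStats(M)
    for i in range(1,k):
        if stt[i,4]>10:
            q=W[l==i];print("  pin",ce[i].round(1),stt[i,4],ray(s,ce[i],.052 if n=="top" else .049)[0].round(4))
    a,b,c,d=bs
    for lo,hi,zz in((.116,.128,.122),):
        M=np.zeros(Z.shape,np.uint8);M[b:d,a:c]=((Z>lo)&(Z<hi))[b:d,a:c]*255
        cn=max(cv2.findContours(M,cv2.RETR_EXTERNAL,cv2.CHAIN_APPROX_NONE)[0],key=cv2.contourArea)
        v,u=np.nonzero(M);P=ray(s,np.c_[u,v],zz)[:,:2]*1000;print("  handle",P.mean(0).round(1),rect(P),len(P))
        q=P-P.mean(0);zc=q[:,0]+1j*q[:,1];print("   yaw4",np.rad2deg(np.angle(-(zc**4).sum()))/4)
E
```

```text
axes cols x,y,z:
 [[-0.001 -0.958  0.288]
 [-0.001  0.288  0.958]
 [-1.     0.    -0.001]]
top mould top (array([586.6, 181.5]), array([ 81.1, 150.1]), 22.48)
  x -70 z by y [39.9, 38.2, 35.3, 33.5, 30.9, 30.2, 30.3, 30.2, 29.5, 31.2, 33.5, 36.7, 39.6, 39.6]
  x -50 z by y [39.9, 39.2, 35.9, 33.0, 30.1, 29.5, 30.6, 30.0, 29.8, 31.5, 34.8, 37.1, 39.2, 40.5]
  x -30 z by y [39.6, 38.9, 35.8, 33.1, 30.8, 29.9, 30.2, 30.5, 30.4, 32.3, 33.6, 35.9, 39.5, 39.6]
  x -10 z by y [40.4, 38.0, 36.2, 33.1, 30.7, 29.9, 30.1, 30.3, 30.5, 31.1, 33.9, 36.3, 39.1, 39.7]
  x 10 z by y [39.8, 38.3, 36.5, 33.4, 31.3, 29.7, 29.6, 29.4, 29.8, 31.0, 33.0, 36.5, 38.8, 39.8]
  x 30 z by y [38.8, 38.1, 35.8, 33.4, 31.9, 30.8, 29.7, 30.0, 29.6, 31.2, 33.5, 35.7, 38.7, 39.8]
  x 50 z by y [39.4, 38.5, 36.6, 33.8, 31.1, 29.4, 30.8, 30.1, 29.3, 31.0, 33.8, 36.1, 39.2, 39.5]
  pin [217.2 159.7] 47 [0.6346 0.1358 0.052 ]
  pin [227.6 188.3] 48 [0.5828 0.1147 0.052 ]
  handle [ 432.  -116.9] (array([ 432012.3, -116821.1]), array([16638.4, 15521. ]), 80.8) 108
   yaw4 -8.40963411458082
side mould top (array([588.2, 18
[... 247 characters left out ...]
by y [35.7, 34.2, 32.1, 30.2, 29.6, 30.5, 31.2, None, None, None, None, 39.2, 39.7, 39.8]
  x -10 z by y [36.0, 33.0, 31.6, 29.7, 29.8, 30.2, 31.6, None, None, None, 37.6, 39.0, 39.4, 39.5]
  x 10 z by y [37.0, 34.3, 32.2, 30.6, 30.1, 30.6, None, None, None, None, 38.2, 39.4, 38.9, 39.2]
  x 30 z by y [36.1, 34.5, 31.9, 30.7, 29.8, 30.1, 31.9, None, None, None, 38.8, 39.5, 39.3, 38.8]
  x 50 z by y [37.0, 33.4, 31.7, 30.5, 30.4, 29.8, 30.6, None, None, None, None, 39.5, 39.0, 39.5]
  pin [278.9 181.6] 39 [0.6375 0.1378 0.049 ]
  pin [257.4 194.3] 49 [0.5858 0.1159 0.049 ]
  handle [ 432.7 -119.8] (array([ 432939.9, -119676.6]), array([20286.4, 16423.3]), 68.6) 153
   yaw4 -13.391866145295127
```

```bash
python3 -m handwheel '[[[0.02,-0.448,-0.562,-0.117,0,0,1],[0.02,-0.448,-0.562,-0.117,0,0,1],[0.02,-0.448,-0.562,-0.117,0,0,1],[0.02,-0.448,-0.562,-0.117,0,0,1],[0.02,-0.448,-0.562,-0.117,0,0,1],[0.02,-0.448,-0.562,-0.117,0,0,1],[0.02,-0.448,-0.562,-0.117,0,0,1],[0.02,-0.448,-0.562,-0.117,0,0,1],[0.02,-0.448,-0.562,-0.117,0,0,1],[0.02,-0.448,-0.562,-0.117,0,0,1],[0.02,-0.448,-0.562,-0.117,0,0,1],[0.02,-0.448,-0.562,-0.117,0,0,1]]]' 30
cat > go.py <<'E'
import sys
from h import *
from scipy.spatial.transform import Rotation as R
# target x y z (mm), optional yaw deg of tool z -> shift, turn in tool frame
s=r.get_state();M=R.from_quat(s["ee_rot"]);p=s["eef_pos"]
t=np.array([float(v) for v in sys.argv[1:4]])/1000
yaw=np.deg2rad(float(sys.argv[4]))
ex=np.array([0,0,-1.]);ez=np.array([np.cos(yaw),np.sin(yaw),0]);T=R.from_matrix(np.c_[ex,np.cross(ez,ex),ez])
print("t",round(s["time"],2),"tcp",(p*1000).round(1),"tool z yaw",np.rad2deg(np.arctan2(*M.as_matrix()[1::-1,2])).round(2),"tilt x",M.as_matrix()[:,0].round(4),"f",s["ft_force"].round(2),"w",round(s["gripper_width"],3),"q",s["qpos"].round(2))
print("shift",M.inv().apply(t-p).round(4),"turn",(M.inv()*T).as_rotvec().round(4))
E
python3 go.py 432 -117 200 80
```

```text
time: 1.3
eef_pos: [0.3516, 0.0848, 0.2177]
ee_rot: [-0.455, 0.541, 0.454, 0.542]
ft_force: [0.9, 0.7, 0.4]
gripper_width: 1.0
t 1.3 tcp [351.6  84.8 217.7] tool z yaw 79.99 tilt x [ 1.4e-03 -6.0e-04 -1.0e+00] f [0.9  0.7  0.44] w 1.0 q [-0.   -0.27  2.03 -0.    1.38 -1.4 ]
shift [ 0.018  -0.1143 -0.1847] turn [-0.0002 -0.0003  0.0015]
```

```bash
python3 -m handwheel '[[[0.018,-0.114,-0.185,0,0,0.0015,1],[0.018,-0.114,-0.185,0,0,0.0015,1],[0.018,-0.114,-0.185,0,0,0.0015,1],[0.018,-0.114,-0.185,0,0,0.0015,1],[0.018,-0.114,-0.185,0,0,0.0015,1],[0.018,-0.114,-0.185,0,0,0.0015,1],[0.018,-0.114,-0.185,0,0,0.0015,1],[0.018,-0.114,-0.185,0,0,0.0015,1]]]'
python3 go.py 432 -117 73 80
python3 - <<'E'
from h import *
for n,b in(("top",(220,180,400,330)),("side",(150,150,330,370))):
    s=r.snapshot(n);cv2.imwrite(f"pics/{n}1.png",cv2.resize(s["color"][b[1]:b[3],b[0]:b[2],::-1],None,fx=2,fy=2))
E
```

```text
time: 1.97
eef_pos: [0.4313, -0.1172, 0.1996]
ee_rot: [-0.453, 0.542, 0.455, 0.542]
ft_force: [0.2, 0.0, 0.6]
gripper_width: 1.005
t 1.97 tcp [ 431.3 -117.2  199.6] tool z yaw 79.9 tilt x [-0.0013  0.001  -1.    ] f [0.23 0.03 0.61] w 1.005 q [-0.46 -0.04  1.88  0.    1.31 -1.85]
shift [ 0.1266 -0.0008  0.0002] turn [-0.0018  0.0007 -0.0014]
```

View pics/side1.png

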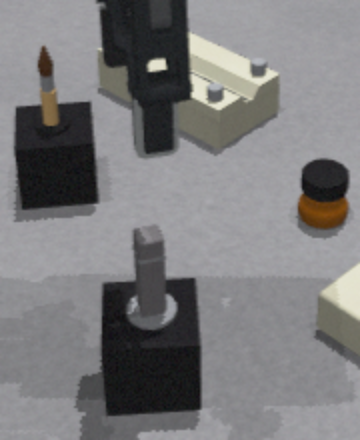

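The gripper hangs above the stylus, with the fingers at about (155,140) in the crop and the handle at (150,270) below. Now I descend.

```bash
python3 -m handwheel '[[[0.03,0,0,0,0,0,1],[0.06,0,0,0,0,0,1],[0.09,-0.001,0,0,0,0,1],[0.115,-0.001,0,0,0,0,1],[0.1266,-0.001,0,-0.002,0,-0.001,1],[0.1266,-0.001,0,-0.002,0,-0.001,1],[0.1266,-0.001,0,-0.002,0,-0.001,1]]]'
python3 go.py 432 -117 73 80
python3 - <<'E'
from h import *
for n,b in(("top",(300,200,420,330)),("side",(150,220,330,370))):
    s=r.snapshot(n);cv2.imwrite(f"pics/{n}2.png",cv2.resize(s["color"][b[1]:b[3],b[0]:b[2],::-1],None,fx=3,fy=3))
E
```

```text
time: 2.65
eef_pos: [0.4314, -0.1144, 0.073]
ee_rot: [-0.455, 0.541, 0.456, 0.541]
ft_force: [0.1, 0.2, 0.6]
gripper_width: 1.002
t 2.65 tcp [ 431.4 -114.4   73. ] tool z yaw 80.29 tilt x [-0.001   0.0012 -1.    ] f [0.13 0.23 0.6 ] w 1.002 q [-0.45  0.14  1.99  0.    1.01 -1.86]
shift [ 0.     -0.001  -0.0024] turn [ 0.005   0.001  -0.0012]
```

View pics/side2.png

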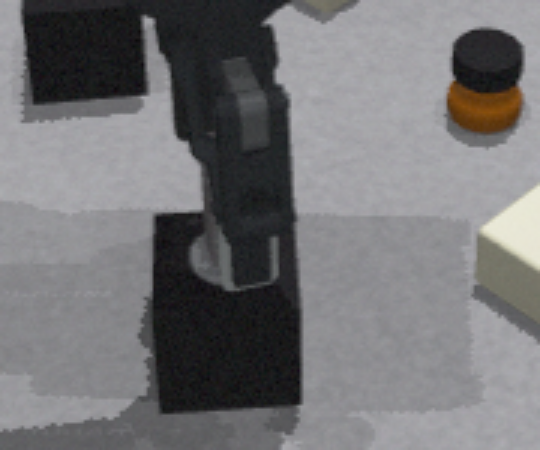

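The fingers straddle the handle, at about (255,200) in the crop, and nothing is in contact. I'll close now, watching for small positional drift.

```bash
python3 -m handwheel '[[[0,0,-0.002,0.004,0,0,1],[0,0,-0.002,0.004,0,0,0.5],[0,0,-0.002,0.004,0,0,0],[0,0,-0.002,0.004,0,0,0],[0,0,-0.002,0.004,0,0,0],[0,0,-0.002,0.004,0,0,0],[0,0,-0.002,0.004,0,0,0],[0,0,-0.002,0.004,0,0,0],[0,0,-0.002,0.004,0,0,0]]]' 50
python3 go.py 432 -117 73 80
```

```text
time: 3.5
eef_pos: [0.4329, -0.1178, 0.0747]
ee_rot: [-0.456, 0.541, 0.454, 0.542]
ft_force: [-0.1, -0.5, 0.2]
gripper_width: 0.178
t 3.5 tcp [ 432.9 -117.8   74.7] tool z yaw 80.02 tilt x [ 2.9e-03 -9.0e-04 -1.0e+00] f [-0.13 -0.45  0.23] w 0.178 q [-0.46  0.14  1.98  0.    1.01 -1.86]
shift [0.0017 0.001  0.0007] turn [ 0.0003 -0.0004  0.003 ]
```

```bash
python3 - <<'E'
from h import *
for n,b in(("top",(300,200,420,330)),("side",(150,220,330,370))):
    s=r.snapshot(n);cv2.imwrite(f"pics/{n}3.png",cv2.resize(s["color"][b[1]:b[3],b[0]:b[2],::-1],None,fx=3,fy=3))
E
python3 go.py 432 -117 73 80
```

```text
t 3.6 tcp [ 432.9 -117.8   74.7] tool z yaw 80.02 tilt x [ 0.0029 -0.001  -1.    ] f [-0.44 -0.43  1.36] w 0.178 q [-0.46  0.14  1.98  0.    1.01 -1.86]
shift [0.0017 0.001  0.0007] turn [ 0.0003 -0.0004  0.0031]
```

View pics/side3.png

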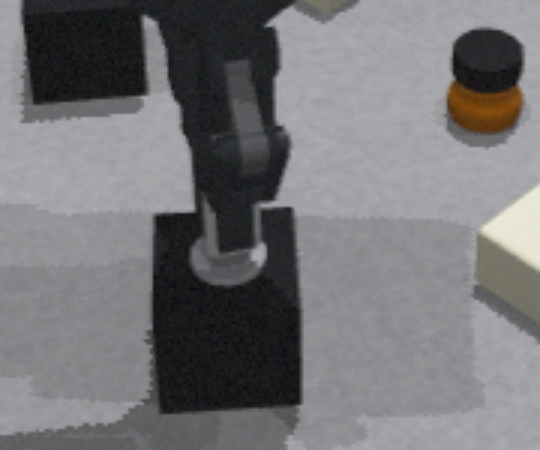

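The jaws hold the handle flat to flat with a width of 0.178 (about 15–16 mm). The disc at (228,260) is still on the stand. The tip is therefore about 66.7 mm below the TCP and floor contact should come at TCP z ≈ 96.7. Now I lift straight up.

```bash
python3 -m handwheel '[[[-0.01,0,0,0,0,0,0],[-0.03,0,0,0,0,0,0],[-0.05,0,0,0,0,0.003,0],[-0.075,0,0,0,0,0.003,0],[-0.1,0,0,0,0,0.003,0],[-0.12,0,0,0,0,0.003,0],[-0.12,0,0,0,0,0.003,0]]]'
python3 go.py 609.4 125.8 180 80
```

```text
time: 4.18
eef_pos: [0.4355, -0.1191, 0.1999]
ee_rot: [-0.458, 0.54, 0.451, 0.543]
ft_force: [1.3, -0.9, 0.1]
gripper_width: 0.179
t 4.18 tcp [ 435.5 -119.1  199.9] tool z yaw 80.03 tilt x [ 0.0089 -0.0047 -0.9999] f [ 1.32 -0.87  0.06] w 0.179 q [-0.46 -0.04  1.87 -0.    1.3  -1.86]
shift [ 0.0203 -0.1287  0.2713] turn [ 0.0005 -0.0031  0.0095]
```

```bash
python3 -m handwheel '[[[0.004,-0.013,0.027,0,-0.003,0.0095,0],[0.008,-0.026,0.054,0,-0.003,0.0095,0],[0.01,-0.039,0.081,0,-0.003,0.0095,0],[0.012,-0.052,0.109,0,-0.003,0.0095,0],[0.014,-0.065,0.136,0,-0.003,0.0095,0],[0.016,-0.078,0.164,0,-0.003,0.0095,0],[0.018,-0.092,0.193,0,-0.003,0.0095,0],[0.02,-0.105,0.222,0,-0.003,0.0095,0],[0.02,-0.118,0.249,0,-0.003,0.0095,0],[0.02,-0.129,0.271,0,-0.003,0.0095,0],[0.02,-0.129,0.271,0,-0.003,0.0095,0],[0.02,-0.129,0.271,0,-0.003,0.0095,0]]]'
python3 go.py 609.4 125.8 140 80
python3 - <<'E'
from h import *
for n,b in(("top",(130,120,290,250)),("side",(180,80,340,230))):
    s=r.snapshot(n);cv2.imwrite(f"pics/{n}4.png",cv2.resize(s["color"][b[1]:b[3],b[0]:b[2],::-1],None,fx=3.5,fy=3.5))
E
python3 go.py 609.4 125.8 140 80
```

```text
time: 5.18
eef_pos: [0.6091, 0.1264, 0.1787]
ee_rot: [-0.455, 0.542, 0.456, 0.54]
ft_force: [0.2, -1.0, -0.8]
gripper_width: 0.18
t 5.18 tcp [609.1 126.4 178.7] tool z yaw 80.15 tilt x [-2.6e-03 -6.0e-04 -1.0e+00] f [ 0.18 -0.98 -0.78] w 0.18 q [ 0.07  0.35  1.47 -0.    1.32 -1.33]
shift [ 0.0387 -0.0005 -0.0005] turn [ 0.0026 -0.001  -0.0024]
t 5.28 tcp [608.5 124.8 179.1] tool z yaw 80.02 tilt x [-2.6e-03 -8.0e-04 -1.0e+00] f [ 0.63 -1.04 -0.  ] w 0.182 q [ 0.06  0.35  1.47 -0.    1.32 -1.33]
shift [ 0.0391 -0.0008  0.0011] turn [ 0.0004 -0.0012 -0.0024]
```

View pics/side4.png

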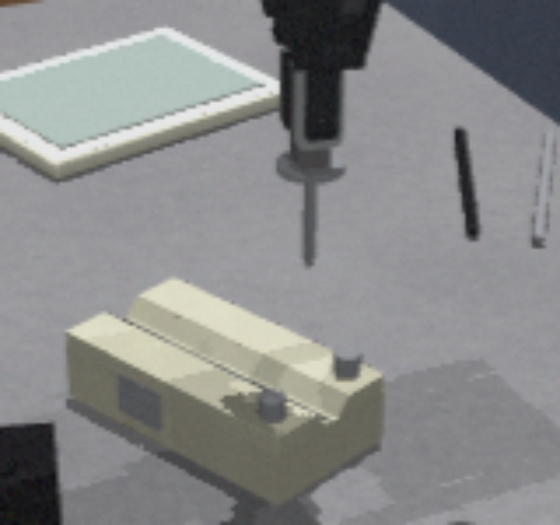

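View pics/top4.png

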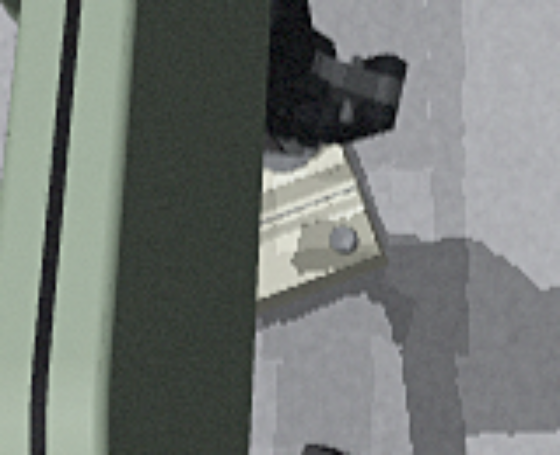

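In the side crop the held stylus hangs straight, with its disc at (312,165) and its tip at (310,265), above the pin end of the mould. I'll compare the tip's position in the side camera with the robot's own reading, and with the groove as the side camera sees it.

```bash
cat > tip.py <<'E'
from h import *
from scipy.spatial.transform import Rotation as R
s=r.snapshot("side");st=r.get_state();p=st["eef_pos"];ax=R.from_quat(st["ee_rot"]).as_matrix()[:,0]
W=pts(s);tip=p+ax*.0667
print("tcp",(p*1000).round(1),"tip by robot",(tip*1000).round(1),"f",st["ft_force"].round(2))
E=s["extrinsics"];K=s["mtx"]
def proj(P): c=E[:3,:3].T@(P-E[:3,3]);return K[:2,:2].diagonal()*c[:2]/c[2]+K[:2,2],c[2]
uv,d=proj(tip);a,b=(int(round(v)) for v in uv);print("tip px predicted",uv.round(1))
m=(abs(s["depth"]-d)<.03);M=np.zeros(m.shape,np.uint8);M[b-45:b+12,a-20:a+20]=m[b-45:b+12,a-20:a+20]*255
for v in range(b-30,b+10,3):
    u=np.nonzero(M[v])[0]
    if len(u): 
        f=[proj(tip-ax*k*.001)[0] for k in(0,50)];t=(v-f[0][1])/(f[1][1]-f[0][1]);print(v,len(u),"mid u",u.mean(),"pred u",round(f[0][0]+t*(f[1][0]-f[0][0]),1))
rows=[v for v in range(b-20,b+12) if 2<=(M[v]>0).sum()<8];print("bottom row",max(rows) if rows else None)
E
python3 tip.py
```

```text
tcp [608.6 124.5 179.5] tip by robot [608.5 124.5 112.8] f [ 0.13  0.58 -0.42]
tip px predicted [267.7 155.9]
126 8 mid u 268.5 pred u 268.0
129 1 mid u 259.0 pred u 268.0
135 4 mid u 268.5 pred u 267.9
138 4 mid u 268.5 pred u 267.9
141 4 mid u 268.5 pred u 267.8
144 4 mid u 268.5 pred u 267.8
147 3 mid u 268.0 pred u 267.8
150 3 mid u 268.0 pred u 267.7
153 3 mid u 268.0 pred u 267.7
bottom row 155
```

```bash
python3 go.py 610.4 125.2 115 80
```

```text
t 5.33 tcp [608.6 124.5 179.5] tool z yaw 79.98 tilt x [-2.e-03 -6.e-04 -1.e+00] f [ 0.13  0.58 -0.42] w 0.177 q [ 0.06  0.35  1.47 -0.    1.32 -1.33]
shift [ 0.0645 -0.0017  0.001 ] turn [-0.0003 -0.0009 -0.0018]
```

```bash
python3 -m handwheel '[[[0.015,-0.0017,0.001,0,-0.001,-0.002,0],[0.03,-0.0017,0.001,0,-0.001,-0.002,0],[0.045,-0.0017,0.001,0,-0.001,-0.002,0],[0.055,-0.0017,0.001,0,-0.001,-0.002,0],[0.0645,-0.0017,0.001,0,-0.001,-0.002,0],[0.0645,-0.0017,0.001,0,-0.001,-0.002,0],[0.0645,-0.0017,0.001,0,-0.001,-0.002,0],[0.0645,-0.0017,0.001,0,-0.001,-0.002,0]]]'
python3 go.py 610.4 125.2 100 80; python3 tip.py;python3 go.py 610.4 125.2 100 80
python3 - <<'E'
from h import *
for n,b in(("side",(200,120,320,220)),):
    s=r.snapshot(n);cv2.imwrite(f"pics/{n}5.png",cv2.resize(s["color"][b[1]:b[3],b[0]:b[2],::-1],None,fx=5,fy=5))
E
```

```text
time: 6.0
eef_pos: [0.611, 0.125, 0.1159]
ee_rot: [-0.455, 0.541, 0.454, 0.542]
ft_force: [-0.2, 0.1, -0.7]
gripper_width: 0.176
t 6.0 tcp [611.  125.  115.9] tool z yaw 79.96 tilt x [ 1.7e-03  1.0e-04 -1.0e+00] f [-0.16  0.12 -0.66] w 0.176 q [ 0.06  0.42  1.52 -0.    1.2  -1.33]
shift [0.0159 0.0006 0.0001] turn [-0.0006  0.0004  0.0017]
tcp [611.2 125.1 116.2] tip by robot [611.4 125.1  49.5] f [-0.05 -0.   -0.33]
tip px predicted [268.7 188.1]
158 4 mid u 266.25 pred u 269.0
161 5 mid u 270.8 pred u 268.9
167 3 mid u 269.3333333333333 pred u 268.9
170 4 mid u 269.5 pred u 268.8
173 4 mid u 269.5 pred u 268.8
176 3 mid u 269.0 pred u 268.8
179 8 mid u 275.25 pred u 268.8
182 10 mid u 276.0 pred u 268.7
185 26 mid u 273.3076923076923 pred u 268.7
188 29 mid u 273.58620689655174 pred u 268.7
191 38 mid u 268.2368421052632 pred u 268.7
194 40 mid u 268.5 pred u 268.6
197 37 mid u 267.0 pred u 268.6
bottom row 178
t 6.05 tcp [611.2 125.1 116.2] tool z yaw 79.97 tilt x [ 2.3e-03  1.0e-04 -1.0e+00] f [-0.05 -0.   -0.33] w 0.183 q [ 0.06  0.42  1.52 -0.    1.2  -1.33]
shift [ 0.0162  0.0009 -0.0001] turn [-0.0005  0.0005  0.0023]
```

View pics/side5.png

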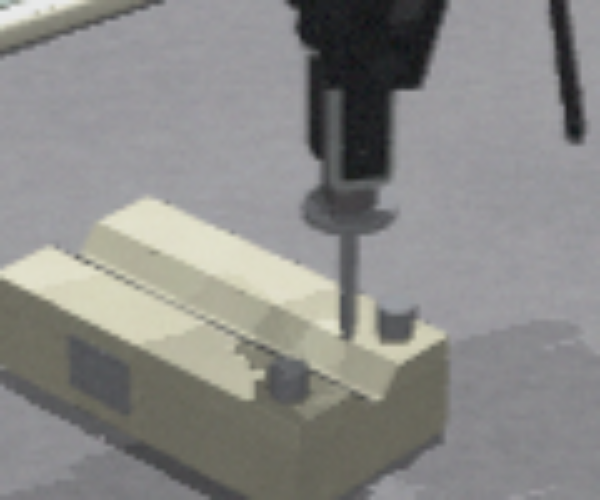

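The tip at crop (348,338) is between the pins, about 10 mm above the mould's top and over the groove. I'll lower it in gently, watching the force.

```bash
python3 -m handwheel '[[[0.004,0.0009,0,0,0,0.002,0],[0.008,0.0009,0,0,0,0.002,0],[0.012,0.0009,0,0,0,0.002,0],[0.015,0.0009,0,0,0,0.002,0],[0.017,0.0009,0,0,0,0.002,0],[0.017,0.0009,0,0,0,0.002,0]]]'
python3 go.py 610.4 125.2 97 80
```

```text
time: 6.6
eef_pos: [0.6098, 0.1253, 0.0983]
ee_rot: [-0.454, 0.542, 0.455, 0.541]
ft_force: [0.2, -0.2, -1.3]
gripper_width: 0.179
t 6.6 tcp [609.8 125.3  98.3] tool z yaw 79.98 tilt x [-1.2e-03  4.0e-04 -1.0e+00] f [ 0.16 -0.24 -1.29] w 0.179 q [ 0.06  0.44  1.53  0.    1.17 -1.33]
shift [ 0.0013 -0.0007 -0.    ] turn [-0.0003  0.0002 -0.0013]
```

```bash
python3 -m handwheel '[[[0.001,-0.0007,0,0,0,-0.001,0],[0.002,-0.0007,0,0,0,-0.001,0],[0.002,-0.0007,0,0,0,-0.001,0]]]'
python3 go.py 610.4 125.2 96 80
```

```text
time: 6.85
eef_pos: [0.6106, 0.1252, 0.0964]
ee_rot: [-0.454, 0.542, 0.454, 0.542]
ft_force: [-0.6, 0.2, 0.0]
gripper_width: 0.18
t 6.85 tcp [610.6 125.2  96.4] tool z yaw 79.98 tilt x [ 0.e+00  2.e-04 -1.e+00] f [-0.57  0.19  0.01] w 0.18 q [ 0.06  0.44  1.53  0.    1.17 -1.33]
shift [ 0.0004  0.0002 -0.0001] turn [-0.0003  0.0002  0.    ]
```

```bash
python3 -m handwheel '[[[0.001,0,0,0,0,0,0],[0.0015,0,0,0,0,0,0],[0.0015,0,0,0,0,0,0]]]'
python3 go.py 610.4 125.2 96 80
```

```text
time: 7.1
eef_pos: [0.6109, 0.1252, 0.0959]
ee_rot: [-0.455, 0.542, 0.454, 0.542]
ft_force: [-2.6, -0.6, 4.7]
gripper_width: 0.177
t 7.1 tcp [610.9 125.2  95.9] tool z yaw 79.99 tilt x [ 7.e-04  2.e-04 -1.e+00] f [-2.64 -0.56  4.72] w 0.177 q [ 0.06  0.44  1.53  0.    1.17 -1.33]
shift [-0.0001  0.0005 -0.0001] turn [-0.0003  0.0003  0.0006]
```

Floor contact at TCP z ≈ 96 with 4.7 N. There is also a slight sideways push, which suggests the +lateral wall is close. I'll move 1 mm away from it and press a little lighter.

```bash
python3 -m handwheel '[[[-0.0004,0.0009,-0.0005,0,0,0,0],[-0.0004,0.0009,-0.0005,0,0,0,0],[-0.0004,0.0009,-0.0005,0,0,0,0]]]'
python3 go.py 610.4 125.2 96 80
python3 -c "
from h import *
s=r.get_state();p=s['eef_pos']*1000-[586.5,181.3,0];print('x',p[0]*-.381+p[1]*.9246,'lat',p[0]*.9246+p[1]*.381,'z',p[2])"
```

```text
time: 7.35
eef_pos: [0.6101, 0.1249, 0.0963]
ee_rot: [-0.455, 0.541, 0.454, 0.542]
ft_force: [0.3, 0.2, 0.7]
gripper_width: 0.179
t 7.35 tcp [610.1 124.9  96.3] tool z yaw 79.98 tilt x [ 1.3e-03  3.0e-04 -1.0e+00] f [0.26 0.21 0.68] w 0.179 q [ 0.06  0.44  1.53  0.    1.17 -1.33]
shift [ 0.0003 -0.0002  0.0004] turn [-0.0003  0.0005  0.0012]
x -61.14489931788191 lat 0.3263216724672233 z 96.29036662349989
```

Laterally centred and barely touching the floor. I'll trace in 30 mm calls at 2.5 mm per row (3 cm/s), checking force and lateral offset after each.

```bash
cat > chk.py <<'E'
from h import *
s=r.get_state();p=s['eef_pos']*1000-[586.5,181.3,0];f=s["ft_force"]
print('t',round(s["time"],2),'x',(p[0]*-.381+p[1]*.9246).round(2),'lat',(p[0]*.9246+p[1]*.381).round(2),'z',p[2].round(2),"F along,lat,z",(f[0]*-.381+f[1]*.9246).round(1),(f[0]*.9246+f[1]*.381).round(1),f[2].round(1))
E
python3 -m handwheel '[[[0.0003,0.0013,0.0021,0,0,0.001,0],[0.0003,0.0027,0.0042,0,0,0.001,0],[0.0003,0.004,0.0063,0,0,0.001,0],[0.0003,0.0054,0.0084,0,0,0.001,0],[0.0003,0.0067,0.0106,0,0,0.001,0],[0.0003,0.008,0.0127,0,0,0.001,0],[0.0003,0.0094,0.0148,0,0,0.001,0],[0.0003,0.0107,0.0169,0,0,0.001,0],[0.0003,0.0121,0.019,0,0,0.001,0],[0.0003,0.0134,0.0211,0,0,0.001,0],[0.0003,0.0147,0.0232,0,0,0.001,0],[0.0003,0.0161,0.0253,0,0,0.001,0]]]'
python3 chk.py; python3 go.py 600 150 96 80
```

```text
time: 8.35
eef_pos: [0.5987, 0.1528, 0.0961]
ee_rot: [-0.455, 0.541, 0.454, 0.542]
ft_force: [0.8, -2.1, 3.2]
gripper_width: 0.179
t 8.35 x -31.04 lat 0.44 z 96.13 F along,lat,z -2.2 -0.1 3.2
t 8.35 tcp [598.7 152.8  96.1] tool z yaw 79.98 tilt x [ 7.e-04  3.e-04 -1.e+00] f [ 0.8  -2.09  3.15] w 0.179 q [ 0.11  0.43  1.55  0.    1.16 -1.29]
shift [ 0.0001 -0.0017 -0.0025] turn [-0.0003  0.0004  0.0006]
```

Tracking well: 3 N on the floor, no lateral force, only drag. Next segment.

```bash
python3 -m handwheel '[[[0,0.0013,0.0021,0,0,0.0005,0],[0,0.0027,0.0042,0,0,0.0005,0],[0,0.004,0.0063,0,0,0.0005,0],[0,0.0054,0.0084,0,0,0.0005,0],[0,0.0067,0.0106,0,0,0.0005,0],[0,0.008,0.0127,0,0,0.0005,0],[0,0.0094,0.0148,0,0,0.0005,0],[0,0.0107,0.0169,0,0,0.0005,0],[0,0.0121,0.019,0,0,0.0005,0],[0,0.0134,0.0211,0,0,0.0005,0],[0,0.0147,0.0232,0,0,0.0005,0],[0,0.0161,0.0253,0,0,0.0005,0]]]'
python3 chk.py
```

```text
time: 9.35
eef_pos: [0.5872, 0.1807, 0.0961]
ee_rot: [-0.454, 0.542, 0.455, 0.542]
ft_force: [1.3, -1.9, 2.7]
gripper_width: 0.177
t 9.35 x -0.81 lat 0.41 z 96.13 F along,lat,z -2.2 0.5 2.7
```

```bash
python3 -m handwheel '[[[0,0.0013,0.0021,0,0,0,0],[0,0.0027,0.0042,0,0,0,0],[0,0.004,0.0063,0,0,0,0],[0,0.0054,0.0084,0,0,0,0],[0,0.0067,0.0106,0,0,0,0],[0,0.008,0.0127,0,0,0,0],[0,0.0094,0.0148,0,0,0,0],[0,0.0107,0.0169,0,0,0,0],[0,0.0121,0.019,0,0,0,0],[0,0.0134,0.0211,0,0,0,0],[0,0.0147,0.0232,0,0,0,0],[0,0.0161,0.0253,0,0,0,0]]]'
python3 chk.py; python3 go.py 564 238 96 80
```

```text
time: 10.35
eef_pos: [0.5756, 0.2086, 0.0961]
ee_rot: [-0.454, 0.542, 0.455, 0.542]
ft_force: [1.2, -1.8, 3.0]
gripper_width: 0.178
t 10.35 x 29.42 lat 0.37 z 96.12 F along,lat,z -2.1 0.4 3.0
t 10.35 tcp [575.6 208.6  96.1] tool z yaw 79.98 tilt x [ 1.e-04  4.e-04 -1.e+00] f [ 1.16 -1.79  2.98] w 0.178 q [ 0.21  0.42  1.56  0.    1.16 -1.19]
shift [0.0001 0.0166 0.0269] turn [-0.0003  0.0004  0.0001]
```

```bash
python3 -m handwheel '[[[0,0.0014,0.0022,0,0,0,0],[0,0.0028,0.0044,0,0,0,0],[0,0.0042,0.0067,0,0,0,0],[0,0.0056,0.0089,0,0,0,0],[0,0.007,0.0111,0,0,0,0],[0,0.0085,0.0133,0,0,0,0],[0,0.0099,0.0156,0,0,0,0],[0,0.0113,0.0178,0,0,0,0],[0,0.0127,0.02,0,0,0,0],[0,0.0141,0.0222,0,0,0,0],[0,0.0156,0.0245,0,0,0,0],[0,0.0171,0.0269,0,0,0,0]]]'
python3 chk.py
python3 - <<'E'
from h import *
s=r.snapshot("side");b=(180,100,320,220);cv2.imwrite("pics/side6.png",cv2.resize(s["color"][b[1]:b[3],b[0]:b[2],::-1],None,fx=5,fy=5))
E
python3 go.py 564 238 200 80
```

```text
time: 11.35
eef_pos: [0.5633, 0.2383, 0.0961]
ee_rot: [-0.454, 0.542, 0.455, 0.542]
ft_force: [1.1, -1.5, 2.0]
gripper_width: 0.179
t 11.35 x 61.55 lat 0.31 z 96.11 F along,lat,z -1.8 0.4 2.0
t 11.4 tcp [563.1 239.1  96.1] tool z yaw 79.99 tilt x [-2.0e-04  1.3e-03 -1.0e+00] f [0.73 0.93 2.29] w 0.181 q [ 0.26  0.42  1.56  0.    1.16 -1.14]
shift [-0.1039 -0.0011 -0.0008] turn [-0.0001  0.0012 -0.0004]
```

View pics/side6.png

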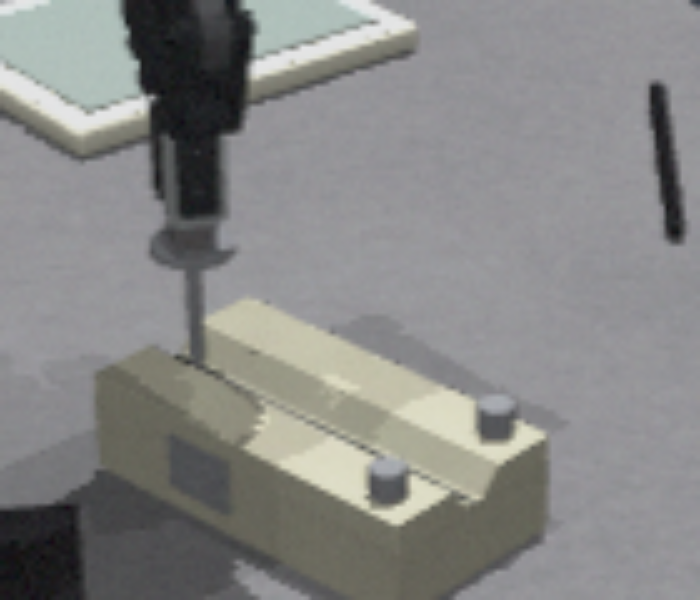

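The tip is down in the groove at the far end, at crop (197,360), and the pins are at the other end. Lifting straight up.

```bash
python3 -m handwheel '[[[-0.01,0,0,0,0.001,0,0],[-0.03,0,0,0,0.001,0,0],[-0.055,0,0,0,0.001,0,0],[-0.08,0,0,0,0.001,0,0],[-0.105,0,0,0,0.001,0,0],[-0.12,0,0,0,0.001,0,0],[-0.12,0,0,0,0.001,0,0]]]'
python3 go.py 432.9 -117.8 212 80
```

```text
time: 11.98
eef_pos: [0.5651, 0.2401, 0.221]
ee_rot: [-0.455, 0.539, 0.454, 0.544]
ft_force: [0.6, -0.5, -0.4]
gripper_width: 0.176
t 11.98 tcp [565.1 240.1 221. ] tool z yaw 80.01 tilt x [ 0.0069  0.0034 -1.    ] f [ 0.59 -0.48 -0.4 ] w 0.176 q [ 0.26  0.29  1.46  0.    1.38 -1.14]
shift [ 0.0069  0.0681 -0.3754] turn [0.0001 0.0045 0.0062]
```

```bash
python3 -m handwheel '[[[0,0.004,-0.02,0,0.0045,0.006,0],[0,0.008,-0.045,0,0.0045,0.006,0],[0,0.013,-0.075,0,0.0045,0.006,0],[0,0.019,-0.105,0,0.0045,0.006,0],[0,0.024,-0.135,0,0.0045,0.006,0],[0,0.03,-0.165,0,0.0045,0.006,0],[0.002,0.035,-0.195,0,0.0045,0.006,0],[0.004,0.041,-0.225,0,0.0045,0.006,0],[0.006,0.046,-0.255,0,0.0045,0.006,0],[0.007,0.052,-0.285,0,0.0045,0.006,0],[0.007,0.057,-0.315,0,0.0045,0.006,0],[0.007,0.061,-0.34,0,0.0045,0.006,0]]]'
python3 go.py 432.9 -117.8 160 80
```

```text
time: 12.98
eef_pos: [0.4439, -0.0848, 0.2102]
ee_rot: [-0.453, 0.542, 0.456, 0.541]
ft_force: [0.1, -0.3, -0.3]
gripper_width: 0.182
t 12.98 tcp [443.9 -84.8 210.2] tool z yaw 79.98 tilt x [-0.0031  0.0018 -1.    ] f [ 0.12 -0.27 -0.31] w 0.182 q [-0.38 -0.04  1.85  0.    1.33 -1.78]
shift [ 0.0502  0.0049 -0.0345] turn [-0.0004  0.0012 -0.0033]
```

```bash
python3 -m handwheel '[[[0.005,0.003,-0.02,0,0.001,-0.003,0],[0.01,0.006,-0.034,0,0.001,-0.003,0],[0.02,0.006,-0.034,0,0.001,-0.003,0],[0.03,0.006,-0.034,0,0.001,-0.003,0],[0.03,0.006,-0.034,0,0.001,-0.003,0],[0.03,0.006,-0.034,0,0.001,-0.003,0],[0.03,0.006,-0.034,0,0.001,-0.003,0],[0.03,0.006,-0.034,0,0.001,-0.003,0]]]'
python3 tip.py; python3 go.py 432 -117.5 135 80
python3 - <<'E'
from h import *
s=r.snapshot("side");b=(160,180,300,360);cv2.imwrite("pics/side7.png",cv2.resize(s["color"][b[1]:b[3],b[0]:b[2],::-1],None,fx=3,fy=3))
E
```

```text
time: 13.65
eef_pos: [0.4325, -0.1166, 0.1806]
ee_rot: [-0.455, 0.541, 0.455, 0.542]
ft_force: [-0.8, -0.1, -0.4]
gripper_width: 0.179
tcp [ 432.6 -116.7  180.7] tip by robot [ 432.6 -116.7  114. ] f [-0.28 -0.33 -1.21]
tip px predicted [223.1 272.2]
248 6 mid u 222.5 pred u 221.9
251 5 mid u 223.0 pred u 222.0
254 5 mid u 223.0 pred u 222.2
257 5 mid u 223.0 pred u 222.3
260 5 mid u 223.0 pred u 222.5
263 5 mid u 223.0 pred u 222.6
266 5 mid u 223.0 pred u 222.8
269 4 mid u 223.5 pred u 222.9
bottom row 271
t 13.7 tcp [ 432.6 -116.7  180.7] tool z yaw 80.05 tilt x [ 6.e-04 -0.e+00 -1.e+00] f [-0.28 -0.33 -1.21] w 0.181 q [-0.46 -0.02  1.9   0.    1.26 -1.85]
shift [ 0.0457  0.0005 -0.0009] turn [0.0008 0.0001 0.0006]
```

View pics/side7.png

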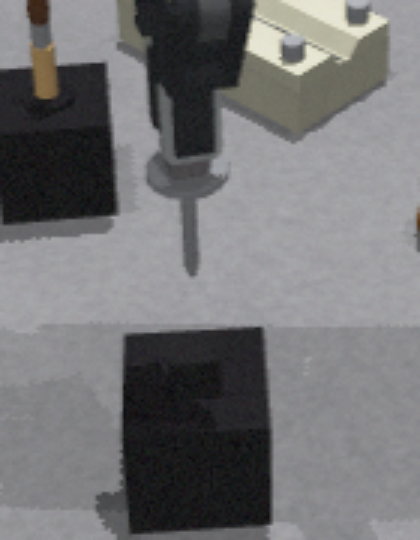

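The stylus hangs over the empty hole, tip at crop (192,272) and hole at about (190,380). I'll lower it, slowly towards the end.

```bash
python3 -m handwheel '[[[0.015,0.0005,-0.0009,0,0,0,0],[0.03,0.0005,-0.0009,0,0,0,0],[0.045,0.0005,-0.0009,0,0,0,0],[0.055,0.0005,-0.0009,0,0,0,0],[0.06,0.0005,-0.0009,0,0,0,0],[0.06,0.0005,-0.0009,0,0,0,0]]]'
python3 go.py 432 -117.5 80 80
```

```text
time: 14.25
eef_pos: [0.4313, -0.1172, 0.1198]
ee_rot: [-0.454, 0.542, 0.455, 0.541]
ft_force: [0.7, -0.2, -0.6]
gripper_width: 0.181
t 14.25 tcp [ 431.3 -117.2  119.8] tool z yaw 80.05 tilt x [-1.3e-03  9.0e-04 -1.0e+00] f [ 0.73 -0.21 -0.6 ] w 0.181 q [-0.46  0.06  1.95  0.    1.13 -1.86]
shift [ 0.0398 -0.0008 -0.0002] turn [ 0.0009  0.0006 -0.0015]
```

Tip is about 5 mm inside the hole with no side force.

```bash
python3 -m handwheel '[[[0.01,-0.0008,0,0,0,-0.0015,0],[0.02,-0.0008,0,0,0,-0.0015,0],[0.03,-0.0008,0,0,0,-0.0015,0],[0.037,-0.0008,0,0,0,-0.0015,0],[0.04,-0.0008,0,0,0,-0.0015,0],[0.04,-0.0008,0,0,0,-0.0015,0]]]'
python3 go.py 432 -117.5 75 80
```

```text
time: 14.75
eef_pos: [0.4311, -0.1169, 0.0786]
ee_rot: [-0.454, 0.542, 0.456, 0.541]
ft_force: [0.1, -0.3, -0.9]
gripper_width: 0.181
t 14.75 tcp [ 431.1 -116.9   78.6] tool z yaw 80.04 tilt x [-0.0022  0.0018 -1.    ] f [ 0.06 -0.29 -0.89] w 0.181 q [-0.46  0.13  1.98  0.    1.03 -1.86]
shift [ 0.0036 -0.001  -0.0004] turn [ 0.0008  0.0014 -0.0024]
```

```bash
python3 -m handwheel '[[[0.002,-0.0008,0,0,0.0014,-0.0024,0],[0.0035,-0.0008,0,0,0.0014,-0.0024,0],[0.0045,-0.0008,0,0,0.0014,-0.0024,0],[0.0045,-0.0008,0,0,0.0014,-0.0024,0]]]'
python3 go.py 432 -117.5 74 80
```

```text
time: 15.08
eef_pos: [0.4322, -0.1171, 0.0747]
ee_rot: [-0.455, 0.541, 0.455, 0.542]
ft_force: [-1.6, 0.6, 3.5]
gripper_width: 0.181
t 15.08 tcp [ 432.2 -117.1   74.7] tool z yaw 80.05 tilt x [ 5.e-04 -3.e-04 -1.e+00] f [-1.56  0.6   3.46] w 0.181 q [-0.46  0.14  1.98 -0.    1.02 -1.86]
shift [ 0.0007  0.0001 -0.0004] turn [ 0.0009 -0.0002  0.0005]
```

The disc seats at z = 74.7 with 3.5 N, the same height as when first gripped, so it is home. Now I let go.

```bash
python3 -m handwheel '[[[0,0,0,0,0,0,0.3],[0,0,0,0,0,0,0.6],[0,0,0,0,0,0,1],[0,0,0,0,0,0,1],[0,0,0,0,0,0,1],[0,0,0,0,0,0,1],[0,0,0,0,0,0,1],[0,0,0,0,0,0,1]]]'
python3 go.py 432 -117.5 74.7 80
```

```text
time: 15.75
eef_pos: [0.4321, -0.1171, 0.0747]
ee_rot: [-0.455, 0.541, 0.455, 0.542]
ft_force: [-0.4, 0.1, 0.2]
gripper_width: 0.997
t 15.75 tcp [ 432.1 -117.1   74.7] tool z yaw 80.05 tilt x [ 3.e-04 -2.e-04 -1.e+00] f [-0.41  0.1   0.18] w 0.997 q [-0.46  0.14  1.98 -0.    1.02 -1.86]
shift [-0.      0.0001 -0.0004] turn [ 0.0009 -0.0002  0.0003]
```

```bash
python3 -m handwheel '[[[-0.015,0,0,0,0,0,1],[-0.035,0,0,0,0,0,1],[-0.06,0,0,0,0,0,1],[-0.09,0,0,0,0,0,1],[-0.12,0,0,0,0,0,1],[-0.15,0,0,0,0,0,1],[-0.15,0,0,0,0,0,1],[-0.15,0,0,0,0,0,1],[-0.15,0,0,0,0,0,1]]]'
python3 - <<'E'
from h import *
s=r.snapshot("side");cv2.imwrite("pics/side8.png",s["color"][:,:,::-1])
W=pts(s)[255:360,195:260].reshape(-1,3);print("handle top z",np.percentile(W[:,2][(W[:,2]>.116)&(W[:,2]<.14)],[10,50,90]).round(4))
q=W[(W[:,2]>.116)&(W[:,2]<.14)];print("top",q.mean(0).round(4));q=W[(W[:,2]>.07)&(W[:,2]<.085)];print("low",q.mean(0).round(4))
E
```

```text
time: 16.5
eef_pos: [0.4317, -0.1169, 0.2241]
ee_rot: [-0.455, 0.542, 0.455, 0.541]
ft_force: [-1.0, -0.2, 0.0]
gripper_width: 1.001
handle top z [0.1175 0.121  0.1221]
top [ 0.4328 -0.1183  0.1205]
low [ 0.4314 -0.1228  0.0774]
```

View pics/side8.png

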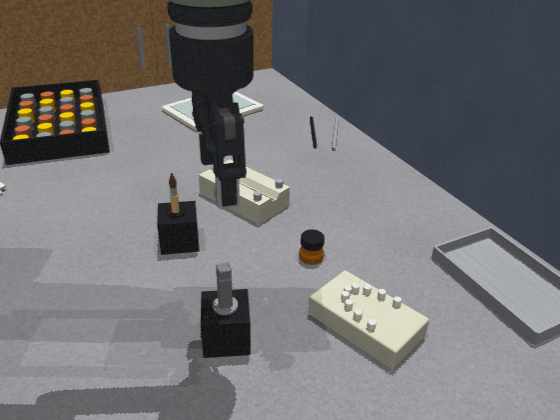

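The stylus stands upright in its own stand, with its handle top at (223,268), disc flat at (226,305) and top at z = 0.122 as before. The brush at (175,195), jar (312,247) and model (368,315) haven't moved, and the gripper is open and clear. Handing in.

```bash
python3 -c "
from bench import r
r.close_job()"
```

```text
the job is handed in; nothing more can be done
```

I took the stylus from its stand, traced the groove once from the pin end to the other end, put it back in the same stand and let go. The job was handed in at about 16.5 s; no verdict was reported.

- **Trace:** it ran from about x = -61 to +61.5 mm at 30–32 mm/s. In every reading during the trace the tip was on the groove floor with 2–3 N. Sideways force stayed under 1 N. When I first touched down, the tip leaned on something sideways with about 2.6 N, so I moved it 1 mm over before starting.
- **Carrying:** between the ends and the stand, the tip stayed at least about 11 cm above the work surface.
- **Return:** the disc seated at the same TCP height as when first gripped (74.7 mm). In the last side picture the stylus stands upright with its top at z ≈ 0.122 m, and the gripper is open and well above it. By eye, the brush, study model and jar are where they started.
- **Disagreements:** the two cameras differed by about 2 mm on the groove's position. I settled this with the robot's own reading of the tip and by feeling for the floor. After single moves the arm's measured position was sometimes off by 1–3 mm, which I corrected in the next move.

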